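Rock the battery block into the chip reader

ROBOT

A 6-joint arm with a two-finger parallel gripper is mounted at the origin on a cart in front of the work surface, level with it; the furniture and walls round the work are solid. World frame = base frame: x ahead of the robot, y to its left, z up, the work surface at z = 0. Lengths are in mm, angles in rad, forces in N, time in s.
With the tool pointing down it reaches from about 275 to 750 mm from the base axis. Payload 10.2 kg.
Tool frame: the origin (TCP) lies at the very end of the fingers, on their centre line; the grasp point (between the pads) lies 19 mm behind it; z points along the fingers, y is the line along which they close (so a half turn about z gives the same grasp; the last joint's range is limited). The gripper opens to 85 mm and grips with 20 to 120 N. Pads are 22 mm wide; open, the fingers measure 114 mm over their backs; the gripper's body (76 mm by 85 mm) begins 54 mm behind the grasp point. The pads swing forward as they close: fully open they stand 13 mm farther back than shut.
Start: joints at [-1.446, 0.313, 1.498, -0, 1.331, -0.223], TCP at [178.923, -493.576, 231.294] pointing down, gripper open.
Joint ranges: [-2.94, 2.94], [-0.97, 2.17], [0.19, 2.56], [-1.23, 4.37], [0.02, 3.11], [-2.88, 2.88]. Speed limits (rad/s): [2.39, 2.39, 3.01, 3.14, 3.14, 3.14].

INTERFACE

Orientations are given as a unit quaternion [w, x, y, z].
In Python, from rig import ctrl gives the robot as it stands.
- The arm moves only by the tool step_arm, never from a script. Its argument "increments" is a list of rows, each a list of 3 entries, a list of its own where there are three numbers: the shift along the tool's x, y, z in cm, then the turn, a rotation vector about the tool's x, y, z in degrees, then the opening in per cent of the stroke, from 0 (shut) to 100 (fully open). A call has 1 to 8 rows; each row is the pose to reach, as a shift and turn from the pose commanded when the call began, along the tool's axes at that moment; what a row does not reach only later rows make up. A row lasts 1/8 s, in which the tool goes at most 62.5 mm and 10.7 degrees, less where a joint would pass 70% of its speed; a pose out of reach is approached as far as the arm can. A call with a gripper value outside its range is refused whole. The fingers move at their own pace and stop on an object; "squeeze" is the grip in N (left out, the last holds). Time passes only in rows, so rows that repeat a pose let the fingers close. It gives the time, the measured TCP pose, the force, the opening and the grip force at its end, in the units of the state.
- ctrl.sense(): the state, without advancing time (a new reading comes with each control period).
- ctrl.capture(name): name is "scene" or "top"; returns a dict with "img" (400x640x3 uint8, red, green, blue), "fx", "fy", "cx", "cy" (pixels), "extrinsics" (4x4, takes a point from camera to world coordinates). Camera axes: x right, y down, z forward; pixel columns grow to the right and rows downward; lengths in mm; the calibration is good to about 2 mm. A picture is of the moment at which its call begins. There is no depth.
- ctrl.finish_job(): hands the job in; it is judged then, once.
The state is a dict: "time_s": time; "joints": joint angles; "dq": joint speeds; "tau": joint torques, N m; "eef_pos": TCP position; "ee_rot": TCP orientation; "force": force on the tool from outside, world axes, zero at the start; "wrist_torque": the same for the moment, N m; "grip_width": opening from 0.0 (shut) to 1.0 (fully open); "grip_force": force on a finger pad.
Only numpy, scipy, OpenCV 4.12 (cv2) and the standard library are available. Lean on these libraries where they do the work, as an engineer would, in place of code of your own. Each camera call takes 0.05 s, during which the arm holds its last target. There are 200 camera calls.

TASK

Load the blue battery block into the open bay of the white chip reader: hook its black contact tongue under the bay's lip with the block tilted, push it against the sprung contact and rock the tail down until the block lies flat and fully home on the bay floor, then let go of it. Leave the petri dish, the vial and the lab timer where they are.

Things in the scene. Friction and masses are not known exactly. Their poses are not given: they have to be found in the camera images.
- battery: Loose blue battery block, 60 (x) x 32 (y) x 22 (z) mm, about 0.09 kg, lying flat. Origin: centre of its underside; z up. Its -x end is the black contact tongue with brass strips (x = -30 to -22 mm, 24 mm wide, 7 mm high); the rest (x = -22 to 30 mm) is the full 32 x 22 mm body, 1.5 mm bevel along the tail's lower edge. Take it across its 32 mm width.
- tongue_tip (a point): On the battery block: middle of the lower front edge of the tongue, at (-30, 0, 0) mm in the block's frame; axes as the block's.
- tail_edge (a point): On the battery block: middle of the tail end at underside level, at (30, 0, 0) mm in the block's frame; axes as the block's.
- reader: White chip reader, fixed on the bench, 70 mm wide (y), 20 mm high, x = -78 to 46 mm about its origin (underside, below the centre of the bay). Its -x end, roughly towards the robot, is the head with a dark display (x = -78 to -32 mm); then the open bay; the tail wall is at +x. Grey finger recesses cut both side walls down to 4 mm above the bay floor from x = -19 to 19 mm.
- bay (a point): Centre of the bay floor, 8 mm above the bench, 12 mm below the reader's top; axes as the reader's. The seated block's origin and axes coincide with it (tongue to -x) to 0.3 mm. The bay is 34 mm wide (1 mm play each side, 1.5 mm lead-in bevels), from the front wall at x = -32 mm to the tail wall at x = 30.2 mm (2 mm bevel at its top).
- lip_edge (a point): Middle of the lower free edge of the grey lip over the bay's front end: x = -26 mm, 9 mm above the bay floor; axes as the reader's. The lip is 3 mm thick, spans the full width and reaches from x = -32 to -26 mm, so the block cannot go straight down: the tongue must enter tilted (about 20 degrees, tongue down) and slide under it.
- contact (a joint): Sprung brass contact at the bay's front wall, 16 mm wide, 2 to 8 mm above the bay floor. 0 = out, face at x = -27.5 mm in the bay's frame; grows to 0.0045 m as it is pressed towards -x, flush with the wall. 1.5 N/mm: 6.8 N fully pressed, about 0.0025 m (4 N) with the block seated, which it holds against the tail wall.
- petri: Bystander: loose clear petri dish, 61 mm across, 16 mm high; origin at the centre of its underside.
- vial: Bystander: loose small brown sample vial with blue cap, 15 mm across, 42 mm high, standing; origin at the centre of its underside.
- timer: Bystander: loose cream-coloured lab timer, 62 x 68 x 20 mm, lying flat; origin at the centre of its underside.
There are look-alikes about, which are no part of the job. There is more than one size of the reader; the job needs the largest. Several things have the shape of the battery; the one meant has the colours described above.

How it is judged (in metres and radians):
On the way, in this order (a step that is already met when the one before it is completed fails the run):
1. the battery block is lifted off the bench, its underside centre 22 mm up or more (height (world z) of battery above 0.022 m), for 0.1 s.
2. the tongue is under the lip (tip less than 6 mm above the bay floor) while the tail is still higher than 9 mm above the floor (x of tongue_tip in the frame of bay below -0.026 m and z of tongue_tip in the frame of bay between -0.003 and 0.006 m and y of tongue_tip in the frame of bay between -0.004 and 0.004 m and z of tail_edge in the frame of bay above 0.009 m), for 0.05 s.
At the end, for the whole second after the job is handed in: The block lies released and at rest, flat in the bay: tongue tip and tail edge within 1.5 mm of the floor, centre within 2 mm sideways and 2 mm forward or 1.5 mm back of the bay's, turned under 0.08 and tilted under 0.05 rad, the sprung contact pressed in over 1.2 mm (x of battery in the frame of bay between -0.002 and 0.0015 m and y of battery in the frame of bay between -0.002 and 0.002 m and z of tongue_tip in the frame of bay between -0.0015 and 0.0015 m and z of tail_edge in the frame of bay between -0.0015 and 0.0015 m and angle between the z axis of battery and the z axis of bay, either way round below 0.05 rad and angle between the x axis of battery and the x axis of bay, either way round below 0.08 rad and value of joint contact above 0.0012 m and linear speed of battery below 0.01 m/s); the robot touches nothing.
It fails at once if the petri dish is moved more than 20 mm (distance of petri from where it was at the start of the episode above 0.02 m).
It fails at once if the vial is moved more than 20 mm (distance of vial from where it was at the start of the episode above 0.02 m).
It fails at once if the lab timer is moved more than 20 mm (distance of timer from where it was at the start of the episode above 0.02 m).
It also fails if it takes over 46 s, if anything falls off the work surface, if the arm or the gripper's body presses on something with over 40 N, if the wrist force passes 120 N, or if a joint passes its speed limit or range.

## Working session

There is one attempt and no reset: what is moved stays moved. The work goes in short steps, Python scripts to look and compute and a tool call to move; the robot and the scene stay as the last step left them, time stands still between calls to the robot, and variables do not carry over. Pictures are saved under pics/ and viewed, at most 10 in all, crops included, and the job is handed in when it is done.

Besides the shell and the picture viewer there is one more tool, called after "Emit:" as name(argument=value, ...), one argument or row to a line, values as JSON. step_arm: Moves the arm, as the interface text tells. Its arguments: {"type":"object","properties":{"increments":{"type":"array"},"squeeze":{"type":"number"}},"required":["increments"]}

```bash
mkdir -p pics
python3 - <<'E'
from rig import ctrl
import cv2,pickle
s=ctrl.sense();print(s)
for n in("scene","top"):
    c=ctrl.capture(n);pickle.dump(c,open(f"pics/{n}0.pkl","wb"));cv2.imwrite(f"pics/{n}0.png",c["img"][:,:,::-1]);print(n,c["fx"],c["fy"],c["cx"],c["cy"],c["extrinsics"])
E
```

```text
{'time_s': 0.0, 'joints': array([-1.44639597e+00,  3.13463547e-01,  1.49843389e+00,  2.72554163e-05,
        1.33099752e+00, -2.23373538e-01]), 'dq': array([-0.00028804,  0.0004164 ,  0.0019348 ,  0.00096942, -0.00189059,
        0.0011087 ]), 'tau': array([ 2.03071097e-03, -4.12258601e+01, -2.59743369e+01, -7.41678036e-05,
        4.05945611e-03,  1.64091563e-05]), 'eef_pos': array([ 178.89896893, -493.30953841,  230.72934561]), 'ee_rot': array([-6.49698210e-04,  9.84920073e-01,  1.73008745e-01,  4.54294945e-05]), 'force': array([-0.61650142, -0.85871201, -0.23663463]), 'wrist_torque': array([0.05006986, 0.01952591, 0.04665363]), 'grip_force': 0.0, 'grip_width': 0.9959398201306469}
scene 412.39361456297786 412.39361456297786 317.1546521542301 202.80592344123184 [[-6.62519875e-01 -4.37944246e-01  6.07677754e-01  3.21853653e+01]
 [-7.48851615e-01  3.68854397e-01 -5.50606659e-01  5.73806105e+02]
 [ 1.69904067e-02 -8.19848322e-01 -5.72328625e-01  5.38156690e+02]
 [ 0.00000000e+00  0.00000000e+00  0.00000000e+00  1.00000000e+00]]
top 494.23500461318525 494.23500461318525 310.46081169972325 195.27107683851088 [[ 2.82056724e-02 -9.97884286e-01  5.85780784e-02  4.96130218e+02]
 [-9.99412128e-01 -2.92944108e-02 -1.78111194e-02  1.16222966e+02]
 [ 1.94894464e-02 -5.80412674e-02 -9.98123927e-01  1.22614660e+03]
 [ 0.00000000e+00  0.00000000e+00  0.00000000e+00  1.00000000e+00]]
```

View pics/top0.png

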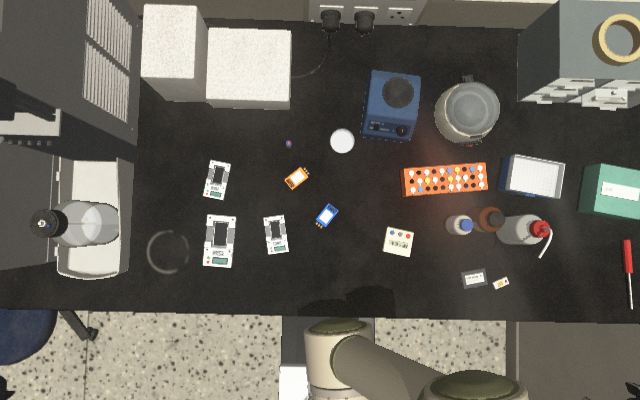

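View pics/scene0.png

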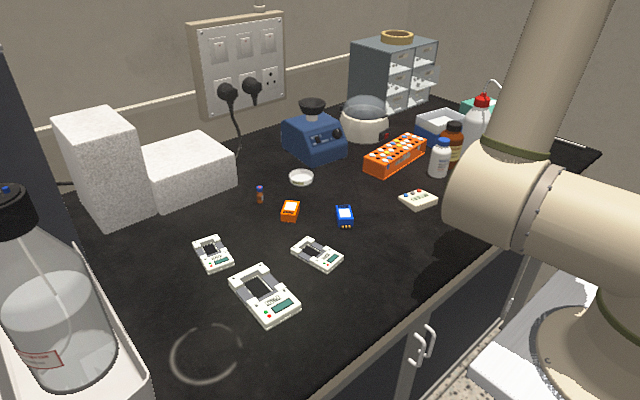

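The top view shows three readers, at (219,241), (217,180) and (276,235). The one at (219,241) looks largest. There are two battery-shaped blocks: blue at (326,215) and orange at (297,178). The petri dish is at (342,141), the vial at (289,144) and the timer at (398,242). I'll confirm the blue block and the reader in one enlarged crop.

Run:
```python
import cv2,numpy as np
t=cv2.imread("pics/top0.png");s=cv2.imread("pics/scene0.png")
a=cv2.resize(t[165:275,195:345],(0,0),fx=2.6,fy=2.6,interpolation=2)
a=cv2.resize(t[170:280,190:350],(800,550)[0:2],interpolation=cv2.INTER_CUBIC)[:, :]
a=cv2.resize(a,(400,275));b=cv2.resize(s[190:335,185:365],(400,322),interpolation=cv2.INTER_CUBIC)
r=cv2.resize(t[205:275,195:245],(400,560),interpolation=cv2.INTER_CUBIC)
c=cv2.resize(t[198:233,306:346],(400,275),interpolation=cv2.INTER_CUBIC)
L=np.vstack([r]);R=np.vstack([b[:285],c]);
cv2.imwrite("pics/crop1.png",np.hstack([L,R]))
```

```text
(no output)
```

View pics/crop1.png

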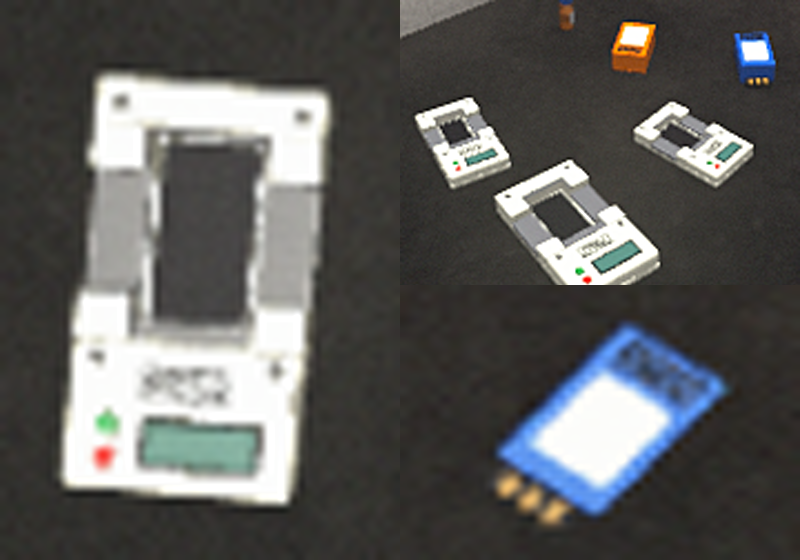

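The crop confirms the targets. The blue block at top (326,215) has brass strips at its lower-left end, and the orange look-alike at (297,178) is rejected. The reader at (219,241) is clearly the largest, with its display end toward the robot. Next I measure both.

```bash
cat > h.py <<'E'
import cv2,numpy as np,pickle
def cast(c,uv,z):
    uv=np.atleast_2d(uv).astype(float);E=c["extrinsics"]
    d=np.c_[(uv[:,0]-c["cx"])/c["fx"],(uv[:,1]-c["cy"])/c["fy"],np.ones(len(uv))]@E[:3,:3].T
    return E[:3,3]+d*((np.reshape(z,(-1,1))-E[2,3])/d[:,2:])
def proj(c,P):
    E=c["extrinsics"];q=(np.atleast_2d(P)-E[:3,3])@E[:3,:3]
    return np.c_[c["fx"]*q[:,0]/q[:,2]+c["cx"],c["fy"]*q[:,1]/q[:,2]+c["cy"]]
S=8
def hull(c,box,maskf):
    x0,y0,x1,y1=box;im=cv2.resize(c["img"][y0:y1,x0:x1],None,fx=S,fy=S,interpolation=cv2.INTER_LINEAR)
    m=maskf(im.astype(int)).astype(np.uint8)
    cs,_=cv2.findContours(m,0,1);k=max(cs,key=cv2.contourArea)
    return k[:,0,:],lambda p:(np.asarray(p)+.5)/S-.5+[x0,y0]
def quad(k):
    h=cv2.convexHull(k)
    q=cv2.approxPolyN(h,4,ensure_convex=True).reshape(-1,2) 
    return q
def sides(k,tol=6):
    "line-fit four sides: list of (point,dir) in crop pixels"
    h=cv2.convexHull(k)[:,0].astype(float);b=cv2.boxPoints(cv2.minAreaRect(h.astype(np.float32)))
    out=[]
    for i in range(4):
        a,e=b[i],b[(i+1)%4];L=np.linalg.norm(e-a);d=(e-a)/L;r=k-a;t=r@d;n=abs(r@[-d[1],d[0]])
        s=k[(t>.12*L)&(t<.88*L)&(n<.06*L+tol)]
        v=cv2.fitLine(s.astype(np.float32),cv2.DIST_HUBER,0,.01,.01).ravel();out.append((v[2:],v[:2]))
    return out
E
python3 - <<'E'
from h import *
t=pickle.load(open("pics/top0.pkl","rb"))
white=lambda im:im.min(2)>115   # rough half level
def run(name,box,mf,zt,order):
    k,f=hull(t,box,mf);ls=sides(k);W=[]
    cen=k.mean(0)
    # choose height per side: far-from-nadir side -> top, near -> bottom
    nad=t["extrinsics"][:2,3];cw=cast(t,f(cen),zt)[0,:2]
    for p,d in ls:
        P=cast(t,f([p-20*d,p+20*d]),zt);mid=P.mean(0)[:2]
        n=mid-cw;z=zt if n@(mid-nad)>0 else 0.
        P=cast(t,f([p-20*d,p+20*d]),z);W.append((P[0,:2],(P[1]-P[0])[:2],z))
    C=[]
    for i in range(4):
        (a,u,_),(b,v,_)=W[i],W[(i+1)%4];s=np.linalg.solve(np.c_[u,-v],b-a);C.append(a+s[0]*u)
    C=np.array(C);print(name,C.round(1).tolist(),"z",[w[2] for w in W],"centre",C.mean(0).round(2))
    for i in range(4):
        e=C[(i+1)%4]-C[i];print("  side",np.linalg.norm(e).round(1),"ang",np.degrees(np.arctan2(e[1],e[0])).round(2))
run("reader",(195,205,245,275),lambda im:(im.max(2)>110),20.,0)
run("batt",(306,198,346,235),lambda im:(im[...,2]-0*im[...,0]>110)&(im[...,2]>im[...,0]-60),22.,0)
E
```

```text
reader [[515.1, 342.2], [511.3, 276.9], [385.8, 284.1], [390.2, 353.4]] z [20.0, 0.0, 0.0, 20.0] centre [450.59 314.14]
  side 65.4 ang -93.37
  side 125.7 ang 176.7
  side 69.4 ang 86.33
  side 125.4 ang -5.12
batt [[551.0, 51.2], [532.2, 24.9], [490.1, 56.5], [509.3, 82.2]] z [0.0, 22.0, 22.0, 0.0] centre [520.64  53.7 ]
  side 32.3 ang -125.41
  side 52.7 ang 143.11
  side 32.1 ang 53.34
  side 52.0 ang -36.66
```

```bash
cat >> h.py <<'E'
def measure(c,box,mf,zt,usehull=True):
    k,f=hull(c,box,mf)
    if usehull:
        m=np.zeros((k[:,1].max()+9,k[:,0].max()+9),np.uint8);cv2.fillPoly(m,[cv2.convexHull(k)],1)
        k=cv2.findContours(m,0,cv2.CHAIN_APPROX_NONE)[0][0][:,0]
    ls=sides(k,2);nad=c["extrinsics"][:2,3];cw=cast(c,f(k.mean(0)),zt)[0,:2];W=[]
    for p,d in ls:
        P=cast(c,f([p-20*d,p+20*d]),zt);e=(P[1]-P[0])[:2];n=np.array([-e[1],e[0]]);mid=P.mean(0)[:2]
        z=zt if (n@(mid-cw))*(n@(mid-nad))>0 else 0.
        P=cast(c,f([p-20*d,p+20*d]),z);W.append((P[0,:2],(P[1]-P[0])[:2],z))
    C=[]
    for i in range(4):
        (a,u,_),(b,v,_)=W[i],W[(i+1)%4];C.append(a+np.linalg.solve(np.c_[u,-v],b-a)[0]*u)
    C=np.array(C);print(C.round(1).tolist(),"centre",C.mean(0).round(2))
    for i in range(4):
        e=C[(i+1)%4]-C[i];print("  side",np.linalg.norm(e).round(1),"ang",np.degrees(np.arctan2(e[1],e[0])).round(2),"z",W[(i+1)%4][2])
    return C
E
python3 - <<'E'
from h import *
t=pickle.load(open("pics/top0.pkl","rb"));s=pickle.load(open("pics/scene0.pkl","rb"))
br=lambda im:im.max(2)>110
bl=lambda im:(im[...,2]>110)&(im[...,2]>im[...,0]-60)
print("top reader");R=measure(t,(195,205,245,275),br,20.)
print("top batt");measure(t,(306,198,346,235),bl,22.)
print("scene reader");measure(s,(220,255,310,335),br,20.)
print("scene batt");measure(s,(325,195,365,235),lambda im:(im[...,2]>im[...,0]+60)|(im.min(2)>150),22.)
# dark bay floor region z=8 seen from top
k,f=hull(t,(209,219,232,249),lambda im:im.max(2)<90)
r=cv2.minAreaRect(k);print("bay dark rect",cast(t,f([r[0]]),8.),r[1][0]/S*2.45,r[1][1]/S*2.45,r[2])
# tongue brass
k,f=hull(t,(306,198,346,235),lambda im:(im[...,0]>im[...,2]+40))
E
```

```text
top reader
[[515.8, 346.7], [511.9, 276.1], [385.5, 283.5], [389.4, 353.1]] centre [450.64 314.84]
  side 70.7 ang -93.18 z 20.0
  side 126.7 ang 176.65 z 0.0
  side 69.7 ang 86.75 z 20.0
  side 126.6 ang -2.89 z 20.0
top batt
[[551.4, 51.2], [532.2, 24.5], [489.3, 56.5], [509.2, 82.7]] centre [520.52  53.7 ]
  side 32.9 ang -125.78 z 22.0
  side 53.5 ang 143.31 z 22.0
  side 32.9 ang 52.68 z 0.0
  side 52.6 ang -36.73 z 0.0
scene reader
[[511.0, 274.3], [387.7, 282.3], [391.7, 351.3], [513.7, 344.0]] centre [451.01 312.98]
  side 123.5 ang 176.27 z 20.0
  side 69.0 ang 86.71 z 0.0
  side 122.2 ang -3.38 z 0.0
  side 69.8 ang -92.23 z 20.0
scene batt
[[530.7, 24.5], [492.7, 54.3], [510.1, 80.2], [549.0, 49.7]] centre [520.66  52.13]
  side 48.3 ang 141.87 z 22.0
  side 31.2 ang 56.11 z 0.0
  side 49.4 ang -38.12 z 0.0
  side 31.2 ang -126.02 z 22.0
bay dark rect [[467.02329913 313.07872631   8.        ]] 28.577612018585206 54.382011032104494 6.340191841125488
```

```bash
cat > mv.py <<'E'
import numpy as np
from scipy.spatial.transform import Rotation as Ro
D=Ro.from_matrix(np.diag([-1.,1,-1]))
BAY=np.array([466.8,313.3,8.]);YAW=-3.2
G=np.array([2.,0,5.])           # TCP in block frame
def blockpose(tip,th,bay=BAY,yaw=YAW,g=G):
    "tip in bay frame, tilt deg -> tool pose"
    Rz=Ro.from_euler('z',yaw,True);Rb=Rz*Ro.from_euler('y',-th,True)
    o=bay+Rz.apply(tip)-Rb.apply([-30,0,0])
    return o+Rb.apply(g),Rb*D
def inc(p0,R0,p1,R1):
    return (R0.inv().apply(p1-p0)/10).round(3),np.degrees((R0.inv()*R1).as_rotvec()).round(2)
def apply(p0,R0,sh,rv):
    return p0+R0.apply(np.array(sh)*10),R0*Ro.from_rotvec(np.radians(rv))
def q(w): return Ro.from_quat([w[1],w[2],w[3],w[0]])
P0=np.array([178.923,-493.576,231.294]);R0=Ro.from_euler('z',19.92,True)*Ro.from_euler('x',180,True)
E
python3 - <<'E'
from mv import *
Rb=Ro.from_euler('z',-36.8,True)
for z in(100,5):print(inc(P0,R0,np.array([519.,54.3,z]),Rb*D))
E
```

```text
(array([ 50.64 , -39.923,  13.129]), array([   0.  ,    0.  , -123.28]))
(array([ 50.64 , -39.923,  22.629]), array([   0.  ,    0.  , -123.28]))
```

Emit:
step_arm(
  increments=[
    [[50.64,-39.92,5],[0,0,-123.3],80],
    [[50.64,-39.92,5],[0,0,-123.3],80],
    [[50.64,-39.92,5],[0,0,-123.3],80],
    [[50.64,-39.92,5],[0,0,-123.3],80],
    [[50.64,-39.92,5],[0,0,-123.3],80],
    [[50.64,-39.92,5],[0,0,-123.3],80],
    [[50.64,-39.92,5],[0,0,-123.3],80],
    [[50.64,-39.92,5],[0,0,-123.3],80],
  ],
  squeeze=50,
)

```text
time_s: 1.1
eef_pos: [442.5, -68.0, 192.5]
ee_rot: [0.0, 0.6, 0.8, -0.0]
force: [0.7, -1.4, -0.3]
grip_width: 0.799
grip_force: 0.0
```

```bash
cat >> mv.py <<'E'
def now():
    from rig import ctrl
    s=ctrl.sense();return s["eef_pos"],q(s["ee_rot"]),s
E
python3 - <<'E'
from mv import *
p,R,s=now();print(p,R.as_euler('ZYX',True),s["joints"].round(2))
Rb=Ro.from_euler('z',-36.8,True);print(inc(p,R,np.array([519.,54.3,100]),Rb*D))
E
```

```text
[442.51802095 -68.04102905 192.51351652] [1.06224010e+02 1.15785687e-02 1.79991614e+02] [-0.42  0.18  1.78 -0.    1.19 -0.7 ]
(array([ 9.612, 10.76 ,  9.251]), array([ 0.000e+00,  1.000e-02, -3.698e+01]))
```

Emit:
step_arm(
  increments=[
    [[9.61,10.76,9.25],[0,0,-37],75],
    [[9.61,10.76,9.25],[0,0,-37],75],
    [[9.61,10.76,9.25],[0,0,-37],75],
    [[9.61,10.76,9.25],[0,0,-37],75],
    [[9.61,10.76,9.25],[0,0,-37],75],
    [[9.61,10.76,9.25],[0,0,-37],75],
    [[9.61,10.76,9.25],[0,0,-37],75],
  ],
)

```text
time_s: 1.98
eef_pos: [519.0, 51.5, 100.5]
ee_rot: [0.0, 0.319, 0.948, 0.0]
force: [0.5, -0.2, 0.0]
grip_width: 0.751
grip_force: 0.0
```

Run:
```python
from mv import *
p,R,s=now();print(p,R.as_euler('ZYX',True),s["joints"].round(2),s["time_s"])
Rb=Ro.from_euler('z',-36.8,True);print(inc(p,R,np.array([519.,54.3,5]),Rb*D))
from rig import ctrl
import cv2
c=ctrl.capture("scene");a=cv2.resize(c["img"][100:260,260:440,::-1],(720,600)[:2] if 0 else (675,600),interpolation=2);cv2.imwrite("pics/s1.png",a)
```

```text
[519.04154329  51.45962735 100.48284322] [1.42775603e+02 2.86318208e-02 1.79982399e+02] [-0.13  0.45  1.67  0.    1.02 -1.05] 1.975
(array([0.18 , 0.221, 9.548]), array([ 0.02,  0.03, -0.42]))
```

View pics/s1.png

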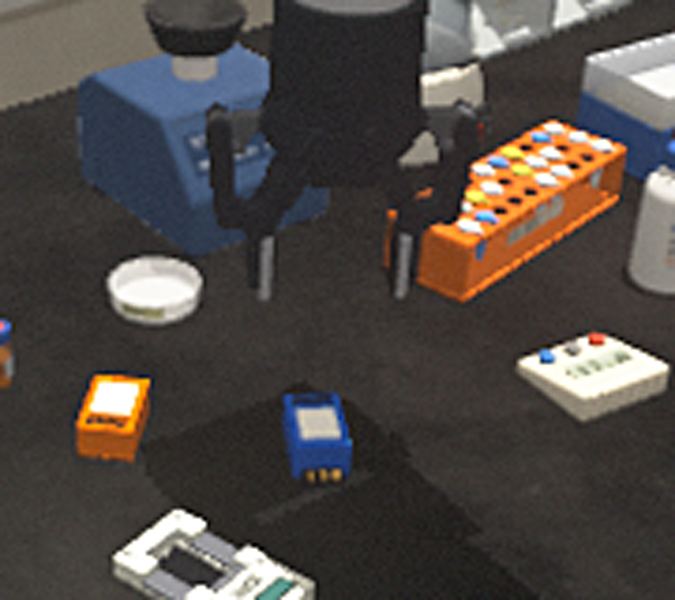

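The view shows the open fingers straddling the blue block at crop pixel (318,435), with nothing in between. I'll settle, then descend.

Emit:
step_arm(
  increments=[
    [[0,0,0],[0,0,0],70],
    [[0,0,0],[0,0,0],70],
  ],
)

```text
time_s: 2.28
eef_pos: [519.0, 51.8, 100.2]
ee_rot: [0.0, 0.319, 0.948, 0.0]
force: [-0.2, -0.5, 0.1]
grip_width: 0.698
grip_force: 0.0
```

Run:
```python
from mv import *
p,R,s=now();print(p,R.as_euler('ZYX',True),s["joints"].round(2),s["time_s"])
Rb=Ro.from_euler('z',-36.8,True);print(inc(p,R,np.array([519.,54.3,5]),Rb*D))
```

```text
[519.01746585  51.76443225 100.23264507] [1.42847924e+02 6.45661821e-03 1.79993907e+02] [-0.13  0.45  1.67  0.    1.02 -1.05] 2.275
(array([0.156, 0.2  , 9.523]), array([ 0.01,  0.01, -0.35]))
```

Emit:
step_arm(
  increments=[
    [[0.16,0.2,4],[0,0,-0.35],65],
    [[0.16,0.2,8],[0,0,-0.35],65],
    [[0.16,0.2,9.5],[0,0,-0.35],65],
    [[0.16,0.2,9.5],[0,0,-0.35],65],
    [[0.16,0.2,9.5],[0,0,-0.35],20],
    [[0.16,0.2,9.5],[0,0,-0.35],20],
    [[0.16,0.2,9.5],[0,0,-0.35],20],
    [[0.16,0.2,9.5],[0,0,-0.35],20],
  ],
  squeeze=50,
)

```text
time_s: 3.28
eef_pos: [520.0, 54.3, 6.7]
ee_rot: [0.001, 0.315, 0.949, 0.0]
force: [-1.2, -0.9, 5.8]
grip_width: 0.361
grip_force: 50.8
```

Run:
```python
from mv import *
p,R,s=now();print(p,R.as_euler('ZYX',True),s["force"],s["grip_width"],s["grip_force"],s["time_s"])
```

```text
[519.9830911   54.32860297   6.7468766 ] [1.43222929e+02 1.50411032e-01 1.79912584e+02] [-1.16132712 -0.8609822   5.84020642] 0.36145896588990156 50.846697092056274 3.275
```

Gripped at 0.36 opening, which is about 31 mm. Lifting.

Emit:
step_arm(
  increments=[
    [[0,0,-3],[0,0,0],20],
    [[0,0,-7],[0,0,0],20],
    [[0,0,-7],[0,0,0],20],
  ],
)

```text
time_s: 3.65
eef_pos: [520.6, 54.3, 78.3]
ee_rot: [0.003, 0.315, 0.949, 0.001]
force: [0.1, -0.5, -1.3]
grip_width: 0.359
grip_force: 50.0
```

```bash
sed -i 's/^G=.*/G=np.array([2.8,0,6.7])/' mv.py
python3 - <<'E'
from mv import *
p,R,s=now();print(p,R.as_euler('ZYX',True),s["force"],s["grip_width"],s["time_s"])
print(inc(p,R,*blockpose([-20,0,45],18)))
E
```

```text
[520.61929153  54.28708745  78.31107189] [143.22712201   0.320045   179.81454746] [ 0.08846195 -0.50647122 -1.29909081] 0.3590965912089545 3.65
(array([19.061, 18.027,  0.832]), array([ -5.19, -17.12, -33.3 ]))
```

Emit:
step_arm(
  increments=[
    [[19.06,18.03,0.8],[-5.2,-17.1,-33.3],20],
    [[19.06,18.03,0.8],[-5.2,-17.1,-33.3],20],
    [[19.06,18.03,0.8],[-5.2,-17.1,-33.3],20],
    [[19.06,18.03,0.8],[-5.2,-17.1,-33.3],20],
    [[19.06,18.03,0.8],[-5.2,-17.1,-33.3],20],
    [[19.06,18.03,0.8],[-5.2,-17.1,-33.3],20],
    [[19.06,18.03,0.8],[-5.2,-17.1,-33.3],20],
    [[19.06,18.03,0.8],[-5.2,-17.1,-33.3],20],
  ],
)

```text
time_s: 4.65
eef_pos: [474.8, 311.7, 67.2]
ee_rot: [0.153, 0.029, 0.988, -0.004]
force: [-0.9, -0.2, -1.2]
grip_width: 0.359
grip_force: 50.1
```

Run:
```python
from mv import *
from h import *
p,R,s=now();print(p,s["force"],s["grip_width"],s["time_s"])
pt,Rt=blockpose([-20,0,45],18);print("err",p-pt,np.degrees((Rt.inv()*R).as_rotvec()))
from rig import ctrl
c=ctrl.capture("scene");pickle.dump(c,open("pics/s2.pkl","wb"))
c2=ctrl.capture("top");pickle.dump(c2,open("pics/t2.pkl","wb"))
# predicted block points from measured tool pose
Rb=R*D.inv();o=p-Rb.apply(G)
B=lambda *v:o+Rb.apply(np.array(v))
for n,v in dict(tip=(-30,0,0),tipL=(-30,12,0),tipR=(-30,-12,0),tfl=(-22,16,22),tfr=(-22,-16,22),tail=(30,16,22),tailr=(30,-16,22),bfl=(-22,-16,0)).items():print(n,proj(c,B(*v)).round(1),proj(c2,B(*v)).round(1))
a=cv2.resize(c["img"][200:340,210:330,::-1],(514,600),interpolation=2);b=cv2.resize(c2["img"][205:275,190:240,::-1],(286,400),interpolation=2)
b=np.vstack([b,np.zeros((200,286,3),np.uint8)]);cv2.imwrite("pics/s2.png",np.hstack([a,b]))
```

```text
[474.805092   311.70376021  67.16164937] [-0.85865519 -0.17859    -1.17725365] 0.35850342557011305 4.65
err [-1.10492103 -1.08691099 -2.3461867 ] [0.00503504 0.38770525 0.13445192]
tip [[263.8 277.8]] [[216.7 243.1]]
tipL [[257.4 281. ]] [[211.6 242.6]]
tipR [[270.  274.6]] [[221.7 243.5]]
tfl [[254.  271.2]] [[208.1 242.5]]
tfr [[271.  262.8]] [[221.9 243.6]]
tail [[237.6 247.2]] [[208.9 221. ]]
tailr [[254.5 239.6]] [[222.9 222.2]]
bfl [[269.4 269.9]] [[223.6 240.5]]
```

View pics/s2.png

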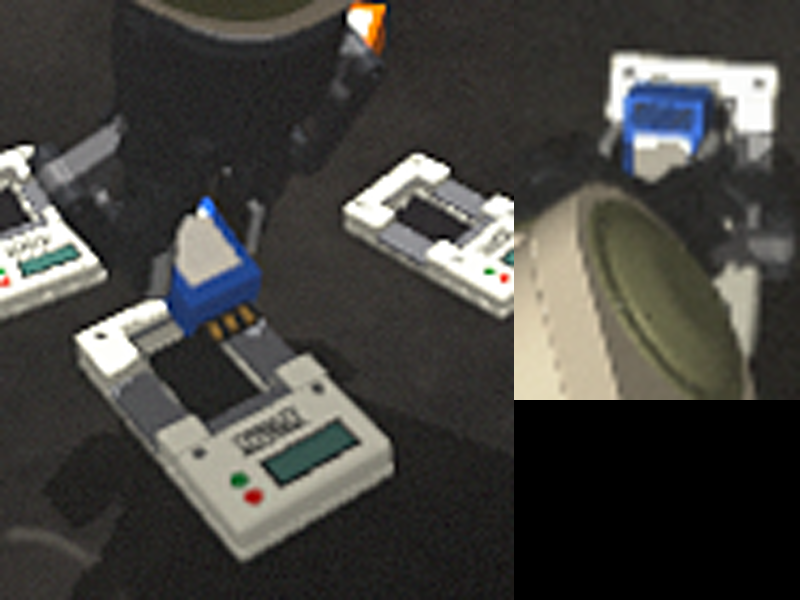

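The block hangs tilted, tongue down, over the bay: brass at scene crop (233,322), blue tail at top crop (668,88). I'll measure its sideways offset from the bay in each view.

Run:
```python
from mv import *
from h import *
c=pickle.load(open("pics/s2.pkl","rb"));t=pickle.load(open("pics/t2.pkl","rb"))
p,R,s=now();Rb=R*D.inv();o=p-Rb.apply(G);B=lambda *v:o+Rb.apply(np.array(v,float))
print("p",p,"tilt",Rb.as_euler('ZYX',True))
# top: blue tail corners via rows
blue=lambda im:(im[...,2]>im[...,0]+50)&(im[...,2]>90)
k,f=hull(t,(200,212,236,236),blue);b=f(k);print("top blue bbox",b.min(0),b.max(0))
for v in (222,224,226,228):
    r=b[abs(b[:,1]-v)<.3];print(v,r[:,0].min(),r[:,0].max())
for x in(30,24,18,12):print(x,proj(t,B(x,16,22)).round(1),proj(t,B(x,-16,22)).round(1))
# scene: brass + front face
br=lambda im:(im[...,0]>im[...,2]+25)&(im[...,0]>80)
x0,y0=250,264;im=cv2.resize(c["img"][y0:284,x0:280],None,fx=8,fy=8).astype(int);yy,xx=np.nonzero(br(im));print("brass",(xx.mean()+.5)/8-.5+x0,(yy.mean()+.5)/8-.5+y0,len(xx)/64)
print("pred tongue top",proj(c,B(-26,0,7)),proj(c,B(-30,0,3.5)))
k,f=hull(c,(240,240,280,290),lambda im:(im[...,2]>im[...,0]+30)&(im[...,2]>50))
h=f(cv2.approxPolyN(cv2.convexHull(k),6).reshape(-1,2) if hasattr(cv2,'approxPolyN') else k[::20]);print("scene blue poly",h.round(1).tolist())
for v in [(-22,16,22),(-22,-16,22),(-22,-16,0),(-22,16,0),(30,-16,22)]:print(v,proj(c,B(*v)).round(1))
```

```text
p [474.67548302 312.0636515   67.21685554] tilt [ -3.30771554 -17.62138259   0.04152687]
top blue bbox [208.5625 219.0625] [223.4375 234.4375]
222 208.5625 223.1875
224 208.5625 222.8125
226 208.5625 222.8125
228 208.5625 222.6875
30 [[208.8 221.1]] [[222.7 222.3]]
24 [[208.7 223.6]] [[222.6 224.8]]
18 [[208.6 226.1]] [[222.5 227.3]]
12 [[208.5 228.6]] [[222.4 229.8]]
brass 262.58088019917983 273.7569932630346 26.671875
pred tongue top [[262.80486783 273.80255929]] [[263.87098191 276.78216358]]
scene blue poly [[270.7, 262.7], [269.9, 269.1], [253.1, 278.4], [247.4, 270.4], [249.7, 262.2], [257.1, 242.9]]
(-22, 16, 22) [[253.8 271.4]]
(-22, -16, 22) [[270.9 262.9]]
(-22, -16, 0) [[269.3 270. ]]
(-22, 16, 0) [[252.6 278.4]]
(30, -16, 22) [[254.3 239.7]]
```

Both views put the held block within about 0.3 px of its prediction, so the camera and robot frames agree. After correcting the reader edges for bloom and shading, the bay is at about (466.5, 312.6). Next I lower the tongue to just above the bay.

```bash
sed -i 's/^BAY=np.array([^)]*)/BAY=np.array([466.5,312.6,8.])/' mv.py
cat >> mv.py <<'E'
def plan(*steps):
    p,R,s=now();Rb=R*D.inv();Rz=Ro.from_euler('z',YAW,True);o=p-Rb.apply(G)
    print("t",s["time_s"],"F",s["force"].round(1),"grip",round(s["grip_width"],3),round(s["grip_force"],1))
    print("tip in bay",Rz.inv().apply(o+Rb.apply([-30,0,0])-BAY).round(2),"tail z",(o+Rb.apply([30,0,0])-BAY)[2].round(2),"rpy",(Rz.inv()*Rb).as_euler('ZYX',True).round(2))
    for tip,th in steps:
        a,b=inc(p,R,*blockpose(tip,th));print(tip,th,a.tolist(),b.tolist())
E
python3 -c "
from mv import *
plan(([-20,0,14],18),([-20.5,0,5],18))"
```

```text
t 4.75 F [-0.2 -0.4 -1.2] grip 0.361 50.1
tip in bay [-2.104e+01 -2.000e-02  4.290e+01] tail z 61.07 rpy [ -0.11 -17.62   0.04]
[-20, 0, 14] 18 [0.78, 0.006, 2.764] [0.01, -0.38, -0.1]
[-20.5, 0, 5] 18 [1.1, 0.005, 3.607] [0.01, -0.38, -0.1]
```

Emit:
step_arm(
  increments=[
    [[0.4,0,1.4],[0,-0.4,-0.1],20],
    [[0.78,0,2.76],[0,-0.4,-0.1],20],
    [[0.78,0,2.76],[0,-0.4,-0.1],20],
    [[0.78,0,2.76],[0,-0.4,-0.1],20],
  ],
)

```text
time_s: 5.25
eef_pos: [475.4, 312.9, 38.8]
ee_rot: [0.157, 0.027, 0.987, -0.004]
force: [0.3, 0.2, -0.2]
grip_width: 0.363
grip_force: 50.1
```

Run:
```python
from mv import *
from h import *
plan(([-20.5,0,5],18),([-20.5,0,1],18))
from rig import ctrl
c=ctrl.capture("scene")
a=cv2.resize(c["img"][220:340,215:315,::-1],(500,600),interpolation=2);cv2.imwrite("pics/s3.png",a)
```

```text
t 5.25 F [ 0.3  0.2 -0.2] grip 0.363 50.1
tip in bay [-20.27   0.78  14.23] tail z 32.81 rpy [  0.08 -18.04   0.02]
[-20.5, 0, 5] 18 [0.307, -0.082, 0.873] [0.04, 0.04, 0.07]
[-20.5, 0, 1] 18 [0.431, -0.082, 1.253] [0.04, 0.04, 0.07]
```

View pics/s3.png

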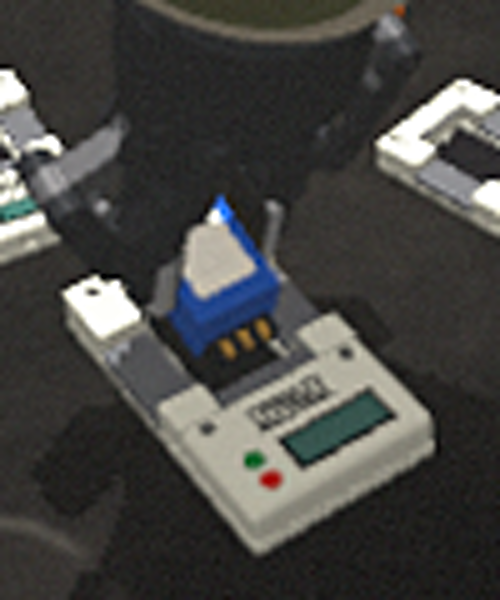

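The tongue, with brass at crop (247,340), sits over the bay just behind the lip and centred between the side walls. Lowering it in front of the lip.

Emit:
step_arm(
  increments=[
    [[0.15,-0.08,0.45],[0,0,0],20],
    [[0.31,-0.08,0.87],[0,0,0],20],
    [[0.37,-0.08,1.06],[0,0,0],20],
    [[0.37,-0.08,1.06],[0,0,0],20],
    [[0.37,-0.08,1.06],[0,0,0],20],
  ],
)

```text
time_s: 5.92
eef_pos: [474.9, 312.2, 27.4]
ee_rot: [0.157, 0.027, 0.987, -0.004]
force: [-0.8, -0.3, -2.1]
grip_width: 0.359
grip_force: 50.1
```

Run:
```python
from mv import *
plan(([-23.5,0,1],17),([-26.5,0,1],16),([-28.5,0,1],15))
```

```text
t 5.925 F [-0.8 -0.3 -2.1] grip 0.359 50.1
tip in bay [-2.066e+01  1.000e-02  2.830e+00] tail z 21.4 rpy [  0.09 -18.03   0.02]
[-23.5, 0, 1] 17 [0.315, -0.005, 0.145] [0.04, 1.03, 0.08]
[-26.5, 0, 1] 16 [0.59, -0.004, 0.11] [0.04, 2.03, 0.08]
[-28.5, 0, 1] 15 [0.771, -0.004, 0.106] [0.04, 3.03, 0.08]
```

Emit:
step_arm(
  increments=[
    [[0.15,0,0.15],[0,0.5,0],20],
    [[0.31,0,0.15],[0,1,0],20],
    [[0.45,0,0.13],[0,1.5,0],20],
    [[0.59,0,0.11],[0,2,0],20],
    [[0.68,0,0.11],[0,2.5,0],20],
    [[0.77,0,0.11],[0,3,0],20],
    [[0.77,0,0.11],[0,3,0],20],
    [[0.77,0,0.11],[0,3,0],20],
  ],
)

```text
time_s: 6.92
eef_pos: [468.1, 312.5, 23.9]
ee_rot: [0.131, 0.027, 0.991, -0.003]
force: [2.8, -0.0, -2.8]
grip_width: 0.36
grip_force: 49.9
```

Run:
```python
from mv import *
plan(([-29.5,0,1],14),([-30.5,0,0.7],12),([-30.5,0,0.5],10))
```

```text
t 6.925 F [ 2.8 -0.  -2.8] grip 0.36 49.9
tip in bay [-2.832e+01 -1.000e-02  9.300e-01] tail z 16.51 rpy [  0.08 -15.05   0.02]
[-29.5, 0, 1] 14 [0.1, -0.003, 0.023] [0.04, 1.05, 0.08]
[-30.5, 0, 0.7] 12 [0.185, -0.003, 0.141] [0.04, 3.05, 0.08]
[-30.5, 0, 0.5] 10 [0.175, -0.003, 0.276] [0.04, 5.05, 0.08]
```

Contact force is about +3 N along x, so the tongue is under the lip and on the spring. Pushing a little further in and starting the rock.

Emit:
step_arm(
  increments=[
    [[0.05,0,0.02],[0,1,0],20],
    [[0.1,0,0.07],[0,2,0],20],
    [[0.14,0,0.15],[0,3,0],20],
    [[0.14,0,0.22],[0,4,0],20],
    [[0.14,0,0.28],[0,5,0],20],
    [[0.14,0,0.28],[0,5,0],20],
  ],
)

```text
time_s: 7.68
eef_pos: [467.8, 312.5, 21.0]
ee_rot: [0.087, 0.027, 0.996, -0.002]
force: [4.6, -1.4, -0.2]
grip_width: 0.363
grip_force: 50.1
```

Run:
```python
from mv import *
plan(([-30,0,0.5],8),([-30.2,0,0.5],6),([-30.2,0,0.3],4),([-30.2,0,0],2),([-30.2,0,0],0))
```

```text
t 7.675 F [ 4.6 -1.4 -0.2] grip 0.363 50.1
tip in bay [-2.983e+01 -1.000e-02  6.600e-01] tail z 11.1 rpy [  0.06 -10.02   0.03]
[-30, 0, 0.5] 8 [-0.003, -0.002, 0.129] [0.04, 2.02, 0.06]
[-30.2, 0, 0.5] 6 [-0.0, -0.002, 0.241] [0.04, 4.02, 0.07]
[-30.2, 0, 0.3] 4 [-0.01, -0.002, 0.377] [0.04, 6.02, 0.07]
[-30.2, 0, 0] 2 [-0.014, -0.003, 0.523] [0.04, 8.02, 0.07]
[-30.2, 0, 0] 0 [-0.019, -0.003, 0.64] [0.04, 10.02, 0.07]
```

Emit:
step_arm(
  increments=[
    [[0.01,0,0.07],[0,1,0],20],
    [[0.01,0,0.13],[0,2,0],20],
    [[0.01,0,0.18],[0,3,0],20],
    [[0.01,0,0.24],[0,4,0],20],
    [[0,0,0.31],[0,5,0],20],
    [[0,0,0.38],[0,6,0],20],
    [[0,0,0.38],[0,6,0],20],
  ],
)

```text
time_s: 8.55
eef_pos: [468.4, 312.5, 17.3]
ee_rot: [0.035, 0.027, 0.999, -0.001]
force: [4.5, -1.4, 1.3]
grip_width: 0.36
grip_force: 50.5
```

Run:
```python
from mv import *
plan(([-30.2,0,0],2),([-30.2,0,0],0))
```

```text
t 8.55 F [ 4.5 -1.4  1.3] grip 0.36 50.5
tip in bay [-3.034e+01  1.000e-02  3.300e-01] tail z 4.53 rpy [ 0.08 -4.02  0.04]
[-30.2, 0, 0] 2 [-0.034, -0.006, 0.15] [0.04, 2.02, 0.08]
[-30.2, 0, 0] 0 [-0.051, -0.006, 0.265] [0.04, 4.02, 0.08]
```

Emit:
step_arm(
  increments=[
    [[0,0,0.08],[0,1,0],20],
    [[-0.01,0,0.15],[0,2,0],20],
    [[-0.01,0,0.21],[0,3,0],20],
    [[-0.02,0,0.27],[0,4,0],20],
    [[-0.02,0,0.3],[0,4,0],20],
    [[-0.02,0,0.3],[0,4,0],20],
  ],
)

```text
time_s: 9.3
eef_pos: [468.6, 312.6, 14.8]
ee_rot: [0.0, 0.027, 1.0, 0.0]
force: [2.2, -2.6, 7.5]
grip_width: 0.363
grip_force: 51.3
```

Run:
```python
from mv import *
plan()
```

```text
t 9.3 F [ 2.2 -2.6  7.5] grip 0.363 51.3
tip in bay [-30.69   0.08   0.06] tail z 0.07 rpy [ 0.1  -0.02  0.03]
```

Block is flat with the floor reaction showing at 7.5 N. A short press, then release and retreat.

Emit:
step_arm(
  increments=[
    [[0,0,0.1],[0,0,0],20],
    [[0,0,0.1],[0,0,0],20],
    [[0,0,0],[0,0,0],60],
    [[0,0,0],[0,0,0],60],
    [[0,0,0],[0,0,0],60],
    [[0,0,-3],[0,0,0],60],
    [[0,0,-8],[0,0,0],60],
    [[0,0,-13],[0,0,0],60],
  ],
)

```text
time_s: 10.3
eef_pos: [467.8, 312.4, 145.1]
ee_rot: [-0.001, 0.027, 1.0, -0.0]
force: [-0.7, 0.7, -0.3]
grip_width: 0.598
grip_force: 0.0
```

Emit:
step_arm(
  increments=[
    [[0,-15,-5],[0,0,0],60],
    [[0,-15,-5],[0,0,0],60],
    [[0,-15,-5],[0,0,0],60],
    [[0,-15,-5],[0,0,0],60],
  ],
)

```text
time_s: 10.8
eef_pos: [460.3, 161.3, 194.7]
ee_rot: [0.001, 0.029, 1.0, 0.0]
force: [-0.2, -0.9, -1.2]
grip_width: 0.598
grip_force: 0.0
```

Run:
```python
from mv import *
from h import *
from rig import ctrl
c=ctrl.capture("scene");t=ctrl.capture("top");pickle.dump((c,t),open("pics/end.pkl","wb"))
Rz=Ro.from_euler('z',YAW,True)
for v in [(-22,16,22),(-22,-16,22),(30,-16,22),(30,16,22)]:
    P=BAY+Rz.apply(np.array(v,float));print(v,proj(c,P).round(1),proj(t,P).round(1))
bl=lambda im:(im[...,2]>im[...,0]+50)&(im[...,2]>90)
k,f=hull(c,(225,240,300,310),lambda im:((im[...,2]>im[...,0]+40)&(im[...,2]>60)));print("scene blue",f(cv2.approxPolyN(cv2.convexHull(k),6).reshape(-1,2)).round(1).tolist())
a=cv2.resize(c["img"][230:340,215:315,::-1],(500,550),interpolation=2);b=cv2.resize(t["img"][205:275,190:240,::-1],(300,420),interpolation=2)
cv2.imwrite("pics/end.png",np.hstack([a,np.vstack([b,np.zeros((130,300,3),np.uint8)])]))
print(now()[2]["eef_pos"],now()[2]["force"])
```

```text
(-22, 16, 22) [[256.4 291.6]] [[211.3 242.6]]
(-22, -16, 22) [[272.8 282.9]] [[224.6 243.7]]
(30, -16, 22) [[256.5 265.8]] [[226.6 222.2]]
(30, 16, 22) [[240.5 273.6]] [[213.4 221. ]]
scene blue [[272.4, 282.2], [272.6, 290.1], [256.1, 298.8], [241.9, 282.9], [241.1, 274.1], [256.3, 266.6]]
[459.95388521 162.97330338 193.71197944] [ 0.23847151 -0.49096997 -0.56726559]
```

View pics/end.png

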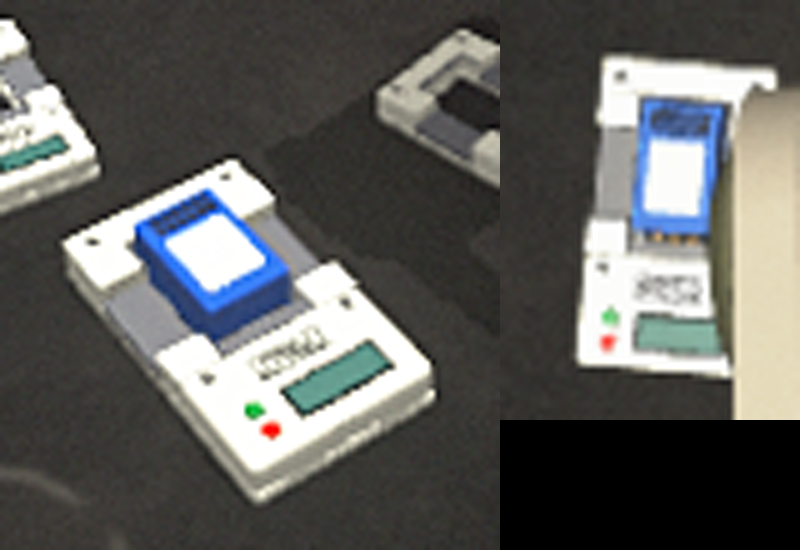

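The block lies flat in the bay. Its top corners in the scene view are within 0.9 px of the seated prediction, and the tail (256.3,266.6) is no higher than predicted. The arm is clear, so I'm handing in.

```bash
python3 -c "
from rig import ctrl
print(ctrl.finish_job())"
```

```text
the job is handed in; nothing more can be done
None
```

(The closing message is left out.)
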